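# Third hand for a portafilter: turn the head to the mark and press it on the sprung stop

## Task

I am about to screw the loose handle onto the bare portafilter head, so be my third hand: lift the head by the block on its top, stand it mouth down and flat on the bed of the service jig with its neck turned square to the side where the jig's raised brass mark is, and press it squarely against the middle of the sprung stop. Push with a steady 10 N or so, which brings the stop's pointer about midway between the two index fins, never so hard that the stop bottoms out. Finish while still holding it pressed like that, do not let go, and leave everything else on the counter where it is.

Things in the scene. Friction and masses are not known exactly. Their poses are not given: they have to be found in the camera images.
- head: Bare chromed portafilter head, loose, no handle, 0.26 to 0.49 kg, standing mouth down: round cup, 66 mm across at the rim, flat shoulder at height 42 mm. Two rim lugs, 22 mm wide, heights 3 to 11 mm, stand out along its +y and -y to 38 mm from the centre. The neck sticks out along its +x. Grip the block on top. Origin: centre of the underside; z up.
- neck_tip (a point): Outer end of the head's neck, on the neck's axis: 78 mm along the head's +x from its centre, 24 mm above its underside. The neck is 18 mm thick, its last 22 mm a 13 mm brass thread.
- block_mid (a point): Middle of the gripping block, on the head's vertical axis, 55 mm above its underside. The block is 26 mm along the head's x and 20 mm across its two flats (along y), from height 42 (shoulder) to 68 mm, with a 14 mm brass stub on it up to 74 mm.
- jig: Service jig, fixed: aluminium bed 8 mm thick, x -70 to +105, y -55 to +55 mm in its frame. Origin: at counter level under the bed; z up. The stop stands on the bed and is pushed along the jig's +x; its middle is on y = 0. Behind it a wall 42 mm high (x 95 to 105), beside it two rails 30 mm high (|y| 31 to 41, x 40 to 95). The head's neck must point along the jig's +y; a lug then meets the stop.
- mark (a point): Top of the brass mark: a raised bar 4 mm wide, 4 mm above the bed, across the bed's edge on the jig's +y side (x = 19, y = 39 to 55 mm in the jig's frame; this point at y = 47, 12 mm above the counter). The neck passes above it.
- pad (a point): Middle of the stop's rubber face, 25.5 mm above the counter; moves with the stop. At rest at x = 40 mm, y = 0 in the jig's frame. The face is 56 mm wide, from 9.5 to 41.5 mm above the counter, and looks to the jig's -x.
- stop (a joint): How far the sprung stop is pushed back, m: 0 at rest, 0.032 bottomed out. The spring gives 0.6 N per mm from zero (10 N at about 0.0167), with a little damping and 0.2 N friction. A brass pointer moves with the stop; two steel index fins on the outside of the rail on the mark's side stand where the pointer is at 0.010 (6 N) and 0.0233 (14 N).
- tamper: Bystander: steel coffee tamper standing on its 58 mm foot, 88 mm high. Origin: centre of the underside.
- handle: Bystander: the loose black portafilter handle waiting to be fitted, lying flat, about 105 mm long along its x, 26 mm high. Origin: under its middle.
- basket: Bystander: small steel filter basket, an open bowl 62 mm across, 26 mm high. Origin: centre of the underside.
- pitcher: Bystander: steel milk pitcher 84 mm across, 105 mm high, with a handle. Origin: centre of the underside.
- cup: Bystander: white coffee cup 68 mm across, 55 mm high, with a handle. Origin: centre of the underside.
- portafilter: Bystander: another, complete portafilter with its black handle fitted, mouth down, about 185 mm long, 74 mm high. Origin: centre of the underside of its head.
- screwdriver: Bystander: screwdriver lying on the far part of the counter, 190 mm long. Origin: centre of its underside.
Mind the look-alikes: they are no part of the job. What is shaped like the head but green or pink is not meant.

How it is judged:
By the outcome, as a careful person would: the job done as asked, in the order asked, and still so for the second after the job is handed in, while the arm keeps its last pose, push and grip.
It also fails if it takes over 42 s, if anything falls off the work surface, if the arm or the gripper's body presses on something with over 40 N, if the wrist force passes 120 N, or if a joint passes its speed limit or range.

## Robot

A 7-joint arm with a two-finger parallel gripper is mounted at the origin on the work surface. World frame = base frame: x ahead of the robot, y to its left, z up, the work surface at z = 0. Lengths are in mm, angles in rad, forces in N, time in s.
With the tool pointing down it reaches from about 400 to 875 mm from the base axis. Payload 4.4 kg.
Tool frame: the origin (TCP) lies on the centre line of the jaws, within the pads' length; the fingertips stand 11 mm ahead of it and the grasp point (between the pads) lies 8 mm behind it (ctrl.tips_ahead is the distance from the TCP to the fingertips, in mm); z points along the fingers, y is the line along which they close (so a half turn about z gives the same grasp; the last joint's range is limited). The gripper opens to 85 mm and grips with 20 to 120 N. Pads are 22 mm wide; open, the fingers measure 114 mm over their backs; the gripper's body (76 mm by 85 mm) begins 54 mm behind the grasp point. The pads swing forward as they close: fully open they stand 13 mm farther back than shut.
Start: joints at [1.08, 0.628, 0.038, 1.517, -0.027, 0.996, -0.02], TCP at [267.919, -592.231, 216.613] pointing down, gripper open.
Joint ranges: [-3.06, 3.06], [-0.37, 2.12], [-1.25, 1.32], [0.18, 2.47], [-1.1, 4.24], [0.23, 1.98], [-2.94, 2.94]. Speed limits (rad/s): [2.57, 2.57, 3.14, 3.14, 3.14, 3.14, 3.14].

## Interface

Orientations are given as [roll, pitch, yaw] about the fixed x, y, z axes, in that order (R = Rz(yaw) Ry(pitch) Rx(roll)).
In Python, from cell import ctrl, eyes, job gives the robot as it stands. The module is installed in compiled form; this text tells all that it offers.
- The arm moves only by the tool carry_out, never from a script. Its argument "moves" is a list of rows, each an object of numbers: "tx", "ty", "tz": the shift along the tool's x, y, z as a fraction of full scale; "twist": the turn about the tool's z as a fraction of full scale; "fingers": the opening, from 0 (shut) to 1 (fully open). In form: [{"tx": .., "ty": .., "tz": .., "twist": .., "fingers": ..}, ...]. A call has 1 to 12 rows; each row shifts and turns the commanded pose from where the row before left it, along the tool's axes as they then stand; what a row does not reach is not made up. Full scale, the value 1, is 0.3 m for a shift and pi rad for a turn. A row lasts 1/8 s, in which the tool goes at most 62.5 mm and 10.7 degrees, less where a joint would pass 70% of its speed; a pose out of reach is approached as far as the arm can. A call with a number of a shift or a turn outside -1 to 1 is refused whole. A call with a gripper value outside its range is refused whole. The fingers move at their own pace and stop on an object; the grip force is fixed at half the most. Time passes only in rows, so rows that do not move let the fingers close. It gives the time, the measured TCP pose, the force, the opening and the grip force at its end, in the units of the state.
- ctrl.read_state(): the state, without advancing time (a new reading comes with each control period).
- eyes.get_image(name): name is "scene" or "top"; returns a dict with "color" (420x560x3 uint8, blue, green, red), "fovy" (degrees; the focal length in pixels is half the picture's height over the tangent of half this angle, whatever the lens; pixels are square), "cx", "cy" (the principal point, pixels), "k1" (the pictures are not rectified: a ray, as slopes to the right and down, at radius r is drawn at 1 + k1 r^2 times it, then the intrinsics apply), "world_from_camera" (4x4, takes a point from camera to world coordinates). Camera axes: x right, y up, looking along -z (the intrinsics and any distortion apply to the point x, -y, -z); pixel columns grow to the right and rows downward; lengths in mm; the calibration is good to about 2 mm. A picture is of the moment at which its call begins. There is no depth.
- job.finish_job(): hands the job in; it is judged then, once.
The state is a dict: "clock": time; "qpos": joint angles; "qd": joint speeds; "tau": joint torques, N m; "eef_pos": TCP position; "tool_rot": TCP orientation; "force": force on the tool from outside, world axes, zero at the start; "torque": the same for the moment, N m; "width": finger opening in mm; "gripper_force": force on a finger pad.
Only numpy, scipy, OpenCV 4.12 (cv2) and the standard library are available. Lean on these libraries where they do the work, as an engineer would, in place of code of your own. Each camera call takes 0.05 s, during which the arm holds its last target. There are 200 camera calls.

## Working session

There is one attempt and no reset: what is moved stays moved. The work goes in short steps, Python scripts to look and compute and a tool call to move; the robot and the scene stay as the last step left them, time stands still between calls to the robot, and variables do not carry over. Pictures are saved under pics/ and viewed, at most 10 in all, crops included, and the job is handed in when it is done.

Besides the shell and the picture viewer there is one more tool, called after "Request:" by a JSON object that holds its "method" and its "body", one argument or row to a line. carry_out: Moves the arm, as the interface text tells. Its arguments: {"type":"object","properties":{"moves":{"type":"array","items":{"type":"object","properties":{"tx":{"type":"number","minimum":-1,"maximum":1},"ty":{"type":"number","minimum":-1,"maximum":1},"tz":{"type":"number","minimum":-1,"maximum":1},"twist":{"type":"number","minimum":-1,"maximum":1},"fingers":{"type":"number"}}}}},"required":["moves"]}

```bash
mkdir -p pics; cat > h.py <<'E'
import numpy as np, cv2
from cell import ctrl, eyes, job
def cam(im):
    f=im["color"].shape[0]/2/np.tan(np.radians(im["fovy"])/2)
    K=np.array([[f,0,im["cx"]],[0,f,im["cy"]],[0,0,1.]]); return K,np.array([im["k1"],0,0,0,0.]),np.array(im["world_from_camera"])
def ray(im,uv):
    K,D,T=cam(im); p=cv2.undistortPoints(np.array([[uv]],float),K,D)[0,0]
    return T[:3,3],T[:3,:3]@np.array([p[0],-p[1],-1])
def onz(im,uv,z):
    o,d=ray(im,uv); return o+d*(z-o[2])/d[2]
def px(im,P):
    K,D,T=cam(im); c=T[:3,:3].T@(np.array(P,float)-T[:3,3]); c=np.array([c[0],-c[1],-c[2]])
    return cv2.projectPoints(c[None],np.zeros(3),np.zeros(3),K,D)[0][0,0]
E
python3 - <<'E'
from h import *
for n in("scene","top"):
    im=eyes.get_image(n); print(n,im["fovy"],im["cx"],im["cy"],im["k1"],np.round(im["world_from_camera"],3).tolist())
    cv2.imwrite(f"pics/{n}0.png",cv2.resize(im["color"],(800,600),interpolation=cv2.INTER_CUBIC))
s=ctrl.read_state();print(s,ctrl.tips_ahead)
E
```

```text
scene 46.6051714288438 274.5586818982897 206.9393524227716 -0.17445609903157985 [[0.368, -0.582, 0.725, 1617.14], [0.93, 0.227, -0.289, -407.03], [0.004, 0.781, 0.625, 941.629], [0.0, 0.0, 0.0, 1.0]]
top 51.986804375033614 286.1359061582583 201.4033909566595 -0.05937201031773936 [[0.031, 0.991, -0.13, 419.905], [-0.999, 0.027, -0.029, 3.042], [-0.025, 0.13, 0.991, 1203.09], [0.0, 0.0, 0.0, 1.0]]
{'clock': 0.1, 'qpos': array([ 1.0802216 ,  0.62925898,  0.03846438,  1.51824827, -0.02697741,
        0.99630874, -0.02004814]), 'qd': array([ 0.00022846, -0.00188223,  0.00021924, -0.00073813, -0.00070336,
       -0.00106053, -0.00127802]), 'tau': array([ 2.61150766e-03, -5.64525640e+01,  1.23004429e+00, -1.93971330e+01,
        1.12019404e-02,  5.38170090e-03,  2.68527195e-06]), 'eef_pos': array([ 267.64809003, -591.70418649,  215.78428237]), 'tool_rot': array([-3.13988845e+00,  4.76662450e-05,  4.24723480e-01]), 'force': array([ 0.66384599, -0.00517289,  0.22271828]), 'torque': array([-0.03064343,  0.02986199,  0.06000008]), 'gripper_force': 0.0, 'width': 85.28573289097207} 11.0
```

View pics/scene0.png

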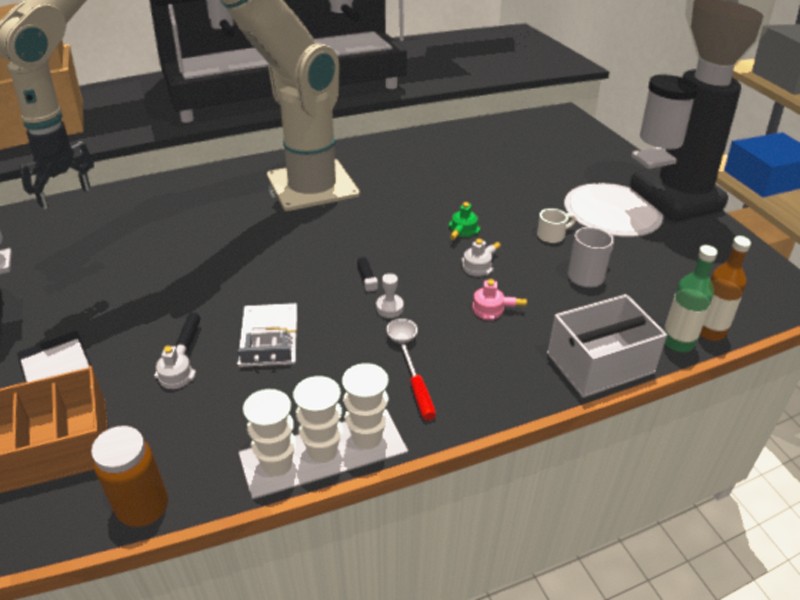

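View pics/top0.png

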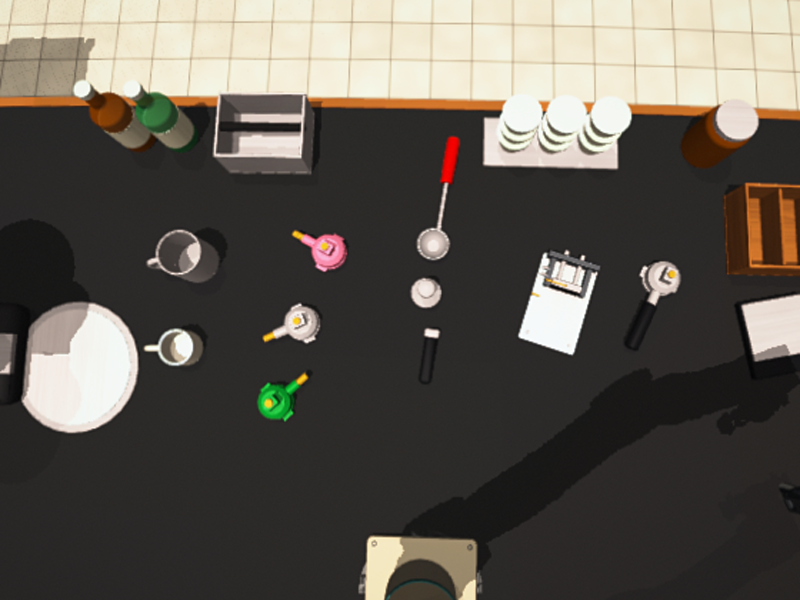

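Candidates (top view, 800-px): pink (325,248), green (277,402), the complete portafilter with black handle (661,280), and the bare chrome one (300,323). Only the last is chromed, bare and loose, so it should be the head. The jig is at (562,300), with its stop at the far end and a mark on its left edge (535,294). I'll confirm with enlarged crops.

```bash
python3 - <<'E'
from h import *
t=eyes.get_image("top"); s=eyes.get_image("scene")
def crop(im,x,y,w,h,W=400,H=300): return cv2.resize(im["color"][y:y+h,x:x+w],(W,H),interpolation=cv2.INTER_CUBIC)
a=np.hstack([crop(t,170,195,80,60),crop(t,352,165,80,60+30)[:300] if 0 else crop(t,345,168,120,90)])
b=np.hstack([crop(s,310,155,60,45),crop(s,155,205,72,54)])
cv2.imwrite("pics/crop1.png",np.vstack([a,b]))
E
```

```text
(no output)
```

View pics/crop1.png

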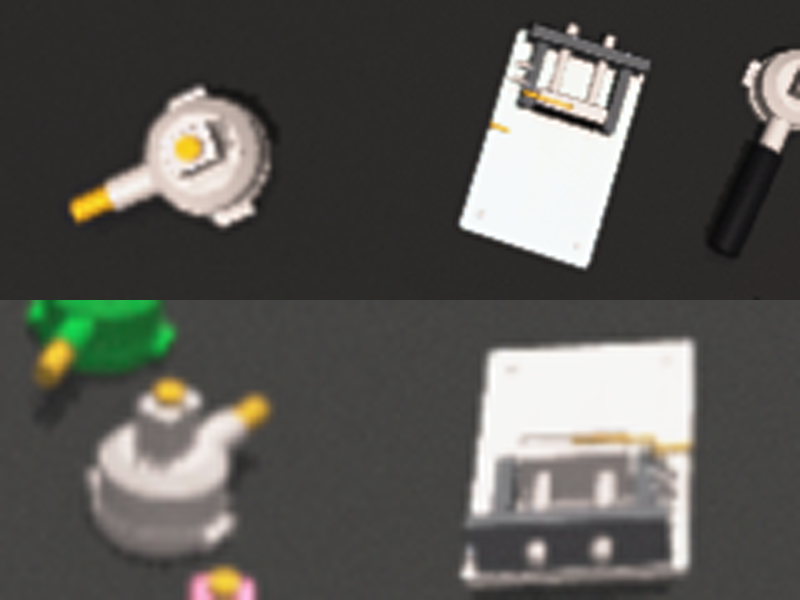

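The crop confirms it: bare chrome head, block and brass stub at original px ≈(207.6,224.6), thread at ≈(188,236). The jig's mark is on its left edge at ≈(494.7,206) and its stop at the far end. Now measure.

```bash
cat > m.py <<'E'
from h import *
def brass(im,box):
    x,y,w,h=box; c=im["color"][y:y+h,x:x+w]; hsv=cv2.cvtColor(c,cv2.COLOR_BGR2HSV)
    m=cv2.inRange(hsv,(14,110,90),(35,255,255)); n,_,st,ce=cv2.connectedComponentsWithStats(m)
    return [(st[i,4],ce[i]+[x,y]) for i in range(1,n) if st[i,4]>=4]
def tri(a,ua,b,ub):
    o,d=ray(a,ua);p,e=ray(b,ub); k=np.linalg.lstsq(np.c_[d,-e],p-o,rcond=None)[0]
    A=o+d*k[0];B=p+e*k[1]; return (A+B)/2,np.linalg.norm(A-B)
E
python3 - <<'E'
from m import *
t=eyes.get_image("top"); s=eyes.get_image("scene")
bt=brass(t,(170,195,80,60)); bs=brass(s,(316,160,45,35)); jt=brass(t,(340,165,110,90)); js=brass(s,(160,205,70,55))
for q in(bt,bs,jt,js): print([(a,c.round(1).tolist()) for a,c in q])
for a,c in bt:
  print("z74",onz(t,c,74).round(1),"z24",onz(t,c,24+6).round(1))
  for b,e in bs: print(tri(t,c,s,e))
# jig white bed corners
c=t["color"]; m=np.zeros(c.shape[:2],np.uint8); m[165:255,340:428]=cv2.inRange(c,(190,)*3,(255,)*3)[165:255,340:428]
n,l,st,ce=cv2.connectedComponentsWithStats(m); i=1+st[1:,4].argmax(); print(st[i])
k=(l==i).astype(np.uint8); cs,_=cv2.findContours(k,0,1); hull=cv2.convexHull(cs[0]); P=cv2.approxPolyDP(hull,3,True)[:,0]
for p in P: print(p,onz(t,p,8).round(1))
E
```

```text
[(np.int32(21), [207.0, 224.0]), (np.int32(42), [187.6, 235.4])]
[(np.int32(27), [317.7, 163.7]), (np.int32(17), [334.9, 168.3]), (np.int32(20), [347.6, 171.0])]
[(np.int32(22), [388.1, 197.2]), (np.int32(5), [374.0, 205.6])]
[]
z74 [501.5 243.5  74. ] z24 [504.7 252.9  30. ]
(array([491.0692258 , 213.33280305, 101.1703779 ]), np.float64(50.34448045263367))
(array([501.3103107 , 242.85395642,  77.08381027]), np.float64(0.057833599805485365))
(array([510.03193989, 263.86344397,  63.48817633]), np.float64(38.49984817143076))
z74 [469.8 293.5  74. ] z24 [471.7 304.8  30. ]
(array([456.34225434, 250.43569871,  76.95924556]), np.float64(85.81958197367854))
(array([464.86578499, 283.20113823,  48.63356883]), np.float64(34.569912233181014))
(array([472.50192092, 306.56414714,  32.05919614]), np.float64(4.775383560590925))
[ 363  178   55   70 1709]
[381 178] [ 649.8 -226.8    8. ]
[417 191] [ 615.5 -327.9    8. ]
[400 247] [ 458.  -279.7    8. ]
[363 235] [ 488.3 -177.4    8. ]
```

Request:
{"method": "carry_out", "body": {
  "moves": [
    {"tx": 0.128, "ty": -0.098, "fingers": 1},
    {"tx": 0.128, "ty": -0.098, "fingers": 1},
    {"tx": 0.128, "ty": -0.098, "fingers": 1},
    {"tx": 0.128, "ty": -0.098, "fingers": 1},
    {"tx": 0.128, "ty": -0.098, "fingers": 1},
    {"tx": 0.128, "ty": -0.098, "fingers": 1},
    {"tx": 0.128, "ty": -0.098, "fingers": 1},
    {"tx": 0.128, "ty": -0.098, "fingers": 1}
  ]
}}

```text
validation failed for argument at $.mo...
```

Request:
{"method": "carry_out", "body": {
  "moves": [
    {"tx": 0.083, "ty": -0.143, "fingers": 1},
    {"tx": 0.083, "ty": -0.143, "fingers": 1},
    {"tx": 0.083, "ty": -0.143, "fingers": 1},
    {"tx": 0.083, "ty": -0.143, "fingers": 1},
    {"tx": 0.083, "ty": -0.143, "fingers": 1},
    {"tx": 0.083, "ty": -0.143, "fingers": 1},
    {"tx": 0.083, "ty": -0.143, "fingers": 1},
    {"tx": 0.083, "ty": -0.143, "fingers": 1},
    {"tx": 0.083, "ty": -0.143, "fingers": 1},
    {"tx": 0.083, "ty": -0.143, "fingers": 1}
  ]
}}

```text
validation failed for argument at $.mo...
```

Request:
{"method": "carry_out", "body": {
  "moves": [
    {"twist": -0.051, "fingers": 1},
    {"twist": -0.051, "fingers": 1},
    {"twist": -0.051, "fingers": 1},
    {"twist": -0.051, "fingers": 1},
    {"twist": -0.051, "fingers": 1},
    {"twist": -0.051, "fingers": 1},
    {"twist": -0.051, "fingers": 1},
    {"twist": -0.051, "fingers": 1},
    {"twist": -0.051, "fingers": 1},
    {"twist": -0.05, "fingers": 1},
    {"fingers": 1},
    {"fingers": 1}
  ]
}}

```text
validation failed for argument at $.mo...
```

Request:
{"method": "carry_out", "body": {
  "moves": [
    {"tx": 0.128, "ty": -0.098, "tz": 0.0, "twist": 0.0, "fingers": 1.0}
  ]
}}

```text
clock: 0.42
eef_pos: [287.8, -552.5, 216.2]
tool_rot: [3.14, 0.003, 0.418]
force: [0.8, 1.0, 0.3]
width: 85.2
gripper_force: 0.0
```

Request:
{"method": "carry_out", "body": {
  "moves": [
    {"tx": 0.128, "ty": -0.098, "tz": 0.0, "twist": 0.0, "fingers": 1.0},
    {"tx": 0.128, "ty": -0.098, "tz": 0.0, "twist": 0.0, "fingers": 1.0},
    {"tx": 0.128, "ty": -0.098, "tz": 0.0, "twist": 0.0, "fingers": 1.0},
    {"tx": 0.128, "ty": -0.098, "tz": 0.0, "twist": 0.0, "fingers": 1.0},
    {"tx": 0.128, "ty": -0.098, "tz": 0.0, "twist": 0.0, "fingers": 1.0},
    {"tx": 0.128, "ty": -0.098, "tz": 0.0, "twist": 0.0, "fingers": 1.0},
    {"tx": 0.128, "ty": -0.098, "tz": 0.0, "twist": 0.0, "fingers": 1.0}
  ]
}}

```text
clock: 1.3
eef_pos: [451.6, -250.0, 216.8]
tool_rot: [3.141, -0.0, 0.425]
force: [0.8, -0.4, 0.3]
width: 85.6
gripper_force: 0.0
```

Request:
{"method": "carry_out", "body": {
  "moves": [
    {"tx": 0.083, "ty": -0.143, "tz": 0.0, "twist": 0.0, "fingers": 1.0},
    {"tx": 0.083, "ty": -0.143, "tz": 0.0, "twist": 0.0, "fingers": 1.0},
    {"tx": 0.083, "ty": -0.143, "tz": 0.0, "twist": 0.0, "fingers": 1.0},
    {"tx": 0.083, "ty": -0.143, "tz": 0.0, "twist": 0.0, "fingers": 1.0},
    {"tx": 0.083, "ty": -0.143, "tz": 0.0, "twist": 0.0, "fingers": 1.0},
    {"tx": 0.083, "ty": -0.143, "tz": 0.0, "twist": 0.0, "fingers": 1.0},
    {"tx": 0.083, "ty": -0.143, "tz": 0.0, "twist": 0.0, "fingers": 1.0},
    {"tx": 0.083, "ty": -0.143, "tz": 0.0, "twist": 0.0, "fingers": 1.0},
    {"tx": 0.083, "ty": -0.143, "tz": 0.0, "twist": 0.0, "fingers": 1.0},
    {"tx": 0.083, "ty": -0.143, "tz": 0.0, "twist": 0.0, "fingers": 1.0}
  ]
}}

```text
clock: 2.55
eef_pos: [501.1, 243.8, 216.8]
tool_rot: [3.141, -0.0, 0.425]
force: [0.5, -0.1, 0.1]
width: 85.6
gripper_force: 0.0
```

Request:
{"method": "carry_out", "body": {
  "moves": [
    {"tx": 0.0, "ty": 0.0, "tz": 0.0, "twist": -0.051, "fingers": 1.0},
    {"tx": 0.0, "ty": 0.0, "tz": 0.0, "twist": -0.051, "fingers": 1.0},
    {"tx": 0.0, "ty": 0.0, "tz": 0.0, "twist": -0.051, "fingers": 1.0},
    {"tx": 0.0, "ty": 0.0, "tz": 0.0, "twist": -0.051, "fingers": 1.0},
    {"tx": 0.0, "ty": 0.0, "tz": 0.0, "twist": -0.051, "fingers": 1.0},
    {"tx": 0.0, "ty": 0.0, "tz": 0.0, "twist": -0.051, "fingers": 1.0},
    {"tx": 0.0, "ty": 0.0, "tz": 0.0, "twist": -0.051, "fingers": 1.0},
    {"tx": 0.0, "ty": 0.0, "tz": 0.0, "twist": -0.051, "fingers": 1.0},
    {"tx": 0.0, "ty": 0.0, "tz": 0.0, "twist": -0.051, "fingers": 1.0},
    {"tx": 0.0, "ty": 0.0, "tz": 0.0, "twist": -0.05, "fingers": 1.0},
    {"tx": 0.0, "ty": 0.0, "tz": 0.0, "twist": 0.0, "fingers": 1.0},
    {"tx": 0.0, "ty": 0.0, "tz": 0.0, "twist": 0.0, "fingers": 1.0}
  ]
}}

```text
clock: 4.05
eef_pos: [501.0, 242.0, 216.6]
tool_rot: [-3.142, 0.0, 2.021]
force: [0.3, -0.4, -0.3]
width: 85.0
gripper_force: 0.0
```

Request:
{"method": "carry_out", "body": {
  "moves": [
    {"tx": 0.0, "ty": 0.0, "tz": 0.1, "twist": 0.0, "fingers": 1.0},
    {"tx": 0.0, "ty": 0.0, "tz": 0.12, "twist": 0.0, "fingers": 1.0},
    {"tx": 0.0, "ty": 0.0, "tz": 0.12, "twist": 0.0, "fingers": 0.8},
    {"tx": 0.0, "ty": 0.0, "tz": 0.1, "twist": 0.0, "fingers": 0.6},
    {"tx": 0.0, "ty": 0.0, "tz": 0.06, "twist": 0.0, "fingers": 0.6},
    {"tx": 0.0, "ty": 0.0, "tz": 0.025, "twist": 0.0, "fingers": 0.6},
    {"tx": 0.0, "ty": 0.0, "tz": 0.01, "twist": 0.0, "fingers": 0.6},
    {"tx": 0.0, "ty": 0.0, "tz": 0.0, "twist": 0.0, "fingers": 0.6}
  ]
}}

```text
clock: 5.05
eef_pos: [501.5, 242.4, 56.8]
tool_rot: [3.14, 0.0, 2.024]
force: [-0.8, -0.2, 0.9]
width: 51.4
gripper_force: 0.0
```

```bash
python3 - <<'E'
from m import *
t=eyes.get_image("top"); s=eyes.get_image("scene")
def crop(im,P,w=60,h=90):
    x,y=px(im,P).astype(int); return cv2.resize(im["color"][y-h//2:y+h//2,x-w//2:x+w//2],(400,600),interpolation=cv2.INTER_CUBIC)
cv2.imwrite("pics/pre.png",np.hstack([crop(t,(501,243,60)),crop(s,(501,243,60))]))
E
```

```text
(no output)
```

View pics/pre.png

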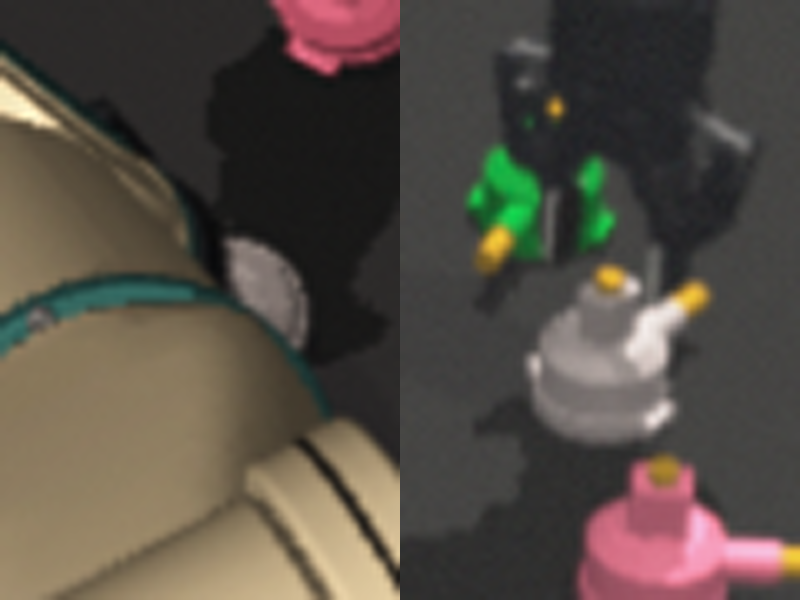

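```bash
python3 - <<'E'
from m import *
s=eyes.get_image("scene"); c=px(s,(501,243,60)).astype(int); st=ctrl.read_state(); p=st["eef_pos"]; print(p,st["width"])
f=lambda P:((px(s,P)-c+[30,45])*6.667+[400,0]).round()
n=np.array([.9,.435,0])
for k in(-26,0,26):
  for z in (46,65,74): print(k,z,f(np.array([p[0],p[1],z])+n*k))
print("tip",f((501.4-.435*78,243+.9*78,24)))
E
```

```text
[501.51423632 242.36451414  56.87892718] 51.074967137967015
-26 46 [557. 308.]
-26 65 [560. 276.]
-26 74 [561. 260.]
0 46 [600. 329.]
0 65 [603. 297.]
0 74 [605. 281.]
26 46 [644. 351.]
26 65 [647. 318.]
26 74 [649. 302.]
tip [692. 300.]
```

```bash
python3 - <<'E'
from m import *
s=eyes.get_image("scene"); x,y=px(s,(501,243,75)).astype(int)
c=cv2.resize(s["color"][y-30:y+30,x-40:x+40],(800,600),interpolation=cv2.INTER_CUBIC)
c=(255*(c/255.)**.5).astype(np.uint8)
p=ctrl.read_state()["eef_pos"]; n=np.array([.9,.435,0])
for k in(-26,26):
  for z in(46,65): 
    q=((px(s,np.array([p[0],p[1],z])+n*k)-[x-40,y-30])*10).astype(int); cv2.circle(c,tuple(int(v) for v in q),5,(255,0,255),1)
cv2.imwrite("pics/pre2.png",c)
E
```

```text
(no output)
```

View pics/pre2.png

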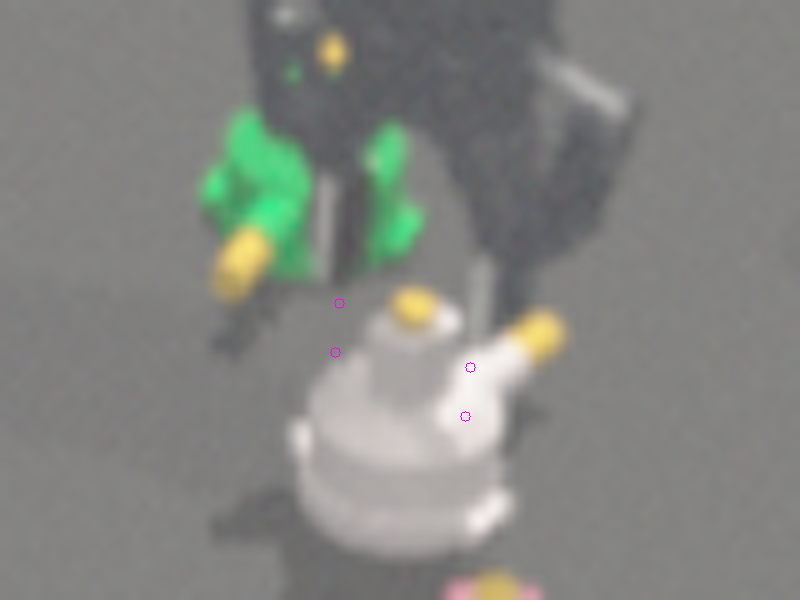

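```bash
python3 - <<'E'
from m import *
s=eyes.get_image("scene")
for p,a in (((267.6,-591.7,215.8),.4247),):
  n=np.array([np.sin(a),-np.cos(a),0])
  for k in(-43,0,43):
    for z in(205,218,233): print(k,z,(px(s,np.array([p[0],p[1],z])+n*k)/.7).round())
st=ctrl.read_state(); print(st["clock"],st["qpos"].round(4).tolist(),st["eef_pos"],st["tool_rot"])
c=cv2.resize(cv2.imread("pics/scene0.png")[100:250,0:150],(600,600),interpolation=cv2.INTER_CUBIC); cv2.imwrite("pics/g0.png",c)
E
```

```text
-43 205 [ 88. 206.]
-43 218 [ 87. 201.]
-43 233 [ 85. 195.]
0 205 [ 70. 215.]
0 218 [ 68. 209.]
0 233 [ 66. 203.]
43 205 [ 51. 223.]
43 218 [ 49. 218.]
43 233 [ 47. 211.]
5.3 [-0.2745, 0.7456, -0.3512, 1.9042, 0.4489, 0.5682, -0.4701] [501.33531819 242.26623747  56.68333062] [3.14053620e+00 2.68687179e-05 2.02359183e+00]
```

View pics/g0.png

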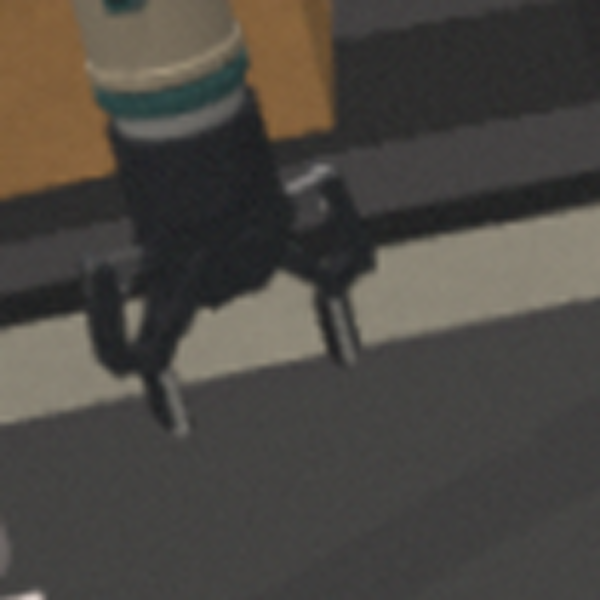

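The pictures show the fingertips (pre2: left tip (335,280), right about (483,345)) roughly 25 mm higher than the stated offset predicts; the start picture agrees (tips at (46,209) and (88,190) of 800-px). I'll lower in small steps, watching the force.

Request:
{"method": "carry_out", "body": {
  "moves": [
    {"tx": 0.0, "ty": 0.0, "tz": 0.02, "twist": 0.0, "fingers": 0.5},
    {"tx": 0.0, "ty": 0.0, "tz": 0.02, "twist": 0.0, "fingers": 0.5},
    {"tx": 0.0, "ty": 0.0, "tz": 0.0, "twist": 0.0, "fingers": 0.5}
  ]
}}

```text
clock: 5.68
eef_pos: [500.5, 241.9, 43.4]
tool_rot: [-3.14, 0.0, 2.024]
force: [-1.1, -0.0, -0.0]
width: 42.8
gripper_force: 0.0
```

```bash
python3 - <<'E'
from m import *
s=eyes.get_image("scene"); x,y=px(s,(501,243,75)).astype(int)
c=cv2.resize(s["color"][y-30:y+30,x-40:x+40],(800,600),interpolation=cv2.INTER_CUBIC)
c=(255*(c/255.)**.5).astype(np.uint8); st=ctrl.read_state(); print(st["eef_pos"],st["force"],st["width"])
cv2.imwrite("pics/pre3.png",c)
E
```

```text
[500.64354131 242.03028121  43.65895032] [-0.5512134   0.60824115 -0.67718285] 42.949995181318506
```

View pics/pre3.png

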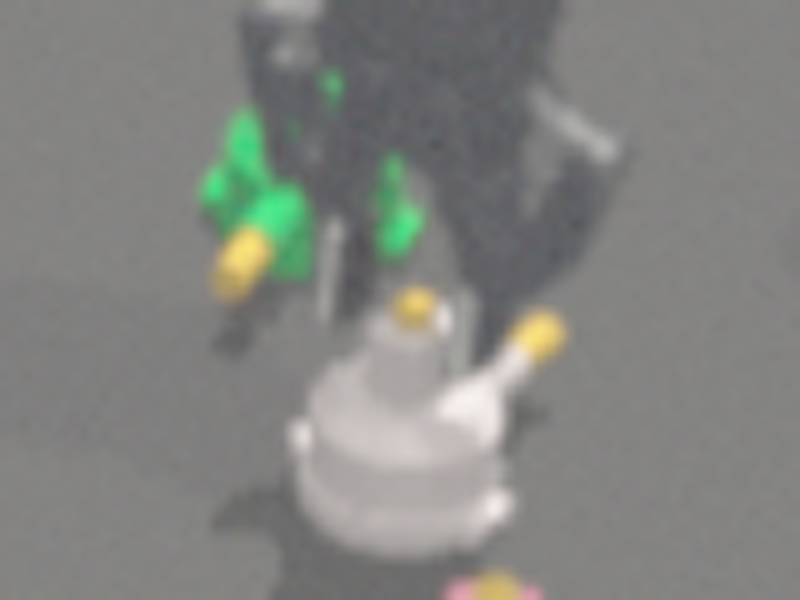

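The picture shows the fingers astride the block or behind it: left tip at (350,315), right one ending at about (490,372). A gentle close test separates the two (width 20 means block).

Request:
{"method": "carry_out", "body": {
  "moves": [
    {"tx": 0.0, "ty": 0.0, "tz": 0.0, "twist": 0.0, "fingers": 0.35},
    {"tx": 0.0, "ty": 0.0, "tz": 0.0, "twist": 0.0, "fingers": 0.2},
    {"tx": 0.0, "ty": 0.0, "tz": 0.0, "twist": 0.0, "fingers": 0.2},
    {"tx": 0.0, "ty": 0.0, "tz": 0.0, "twist": 0.0, "fingers": 0.2}
  ]
}}

```text
clock: 6.22
eef_pos: [501.0, 242.1, 44.4]
tool_rot: [3.141, 0.0, 2.024]
force: [-0.6, -0.3, 2.5]
width: 18.2
gripper_force: 54.5
```

Request:
{"method": "carry_out", "body": {
  "moves": [
    {"tx": 0.0, "ty": 0.0, "tz": 0.0, "twist": 0.0, "fingers": 0.4},
    {"tx": 0.0, "ty": 0.0, "tz": 0.0, "twist": 0.0, "fingers": 0.4},
    {"tx": 0.0, "ty": 0.0, "tz": 0.015, "twist": 0.0, "fingers": 0.4},
    {"tx": 0.0, "ty": 0.0, "tz": 0.013, "twist": 0.0, "fingers": 0.4},
    {"tx": 0.0, "ty": 0.0, "tz": 0.0, "twist": 0.0, "fingers": 0.4}
  ]
}}

```text
clock: 6.85
eef_pos: [500.6, 242.0, 35.2]
tool_rot: [-3.141, 0.0, 2.024]
force: [0.2, 0.7, 0.1]
width: 34.0
gripper_force: 0.0
```

Request:
{"method": "carry_out", "body": {
  "moves": [
    {"tx": 0.0, "ty": 0.0, "tz": 0.0, "twist": 0.0, "fingers": 0.2},
    {"tx": 0.0, "ty": 0.0, "tz": 0.0, "twist": 0.0, "fingers": 0.0},
    {"tx": 0.0, "ty": 0.0, "tz": 0.0, "twist": 0.0, "fingers": 0.0},
    {"tx": 0.0, "ty": 0.0, "tz": 0.0, "twist": 0.0, "fingers": 0.0}
  ]
}}

```text
clock: 7.35
eef_pos: [500.9, 242.1, 35.8]
tool_rot: [-3.141, 0.0, 2.024]
force: [-1.5, -0.5, 1.4]
width: 18.5
gripper_force: 59.4
```

Request:
{"method": "carry_out", "body": {
  "moves": [
    {"tx": 0.0, "ty": 0.0, "tz": -0.03, "twist": 0.0, "fingers": 0.0},
    {"tx": 0.0, "ty": 0.0, "tz": -0.08, "twist": 0.0, "fingers": 0.0},
    {"tx": 0.0, "ty": 0.0, "tz": -0.12, "twist": 0.0, "fingers": 0.0},
    {"tx": 0.0, "ty": 0.0, "tz": -0.12, "twist": 0.0, "fingers": 0.0},
    {"tx": 0.0, "ty": 0.0, "tz": -0.08, "twist": 0.0, "fingers": 0.0},
    {"tx": 0.0, "ty": 0.0, "tz": -0.03, "twist": 0.0, "fingers": 0.0},
    {"tx": 0.0, "ty": 0.0, "tz": 0.0, "twist": 0.0, "fingers": 0.0}
  ]
}}

```text
clock: 8.22
eef_pos: [500.9, 241.9, 173.7]
tool_rot: [3.142, 0.0, 2.024]
force: [0.2, -0.4, -4.7]
width: 18.8
gripper_force: 59.3
```

```bash
python3 - <<'E'
from m import *
t=eyes.get_image("top"); c=cv2.cvtColor(t["color"],cv2.COLOR_BGR2GRAY)[165:260,340:435]
S=8; g=cv2.resize(c,None,fx=S,fy=S,interpolation=cv2.INTER_CUBIC); m=cv2.inRange(g,140,255)
cs=max(cv2.findContours(m,0,1)[0],key=cv2.contourArea)[:,0]
uv=(cs+.5)/S-.5+[340,165]
P=np.array([onz(t,p,8)[:2] for p in uv[::3]])
a=np.radians(-16.9); R=np.array([[np.cos(a),-np.sin(a)],[np.sin(a),np.cos(a)]]); o=np.array([536.2,-247.9])
Q=(P-o)@R
def fit(sel,ax):
    q=Q[sel]; k=np.polyfit(q[:,1-ax],q[:,ax],1); r=np.abs(np.polyval(k,q[:,1-ax])-q[:,ax])<1
    k=np.polyfit(q[r][:,1-ax],q[r][:,ax],1); print(sel.sum(),r.sum(),"slope deg",np.degrees(k[0]).round(2),"at0",k[1].round(2))
x,y=Q.T
fit((abs(x+70)<5)&(abs(y)<45),0)
fit((abs(y-55)<5)&(x>-60)&(x<95),1); fit((abs(y+55)<5)&(x>-60)&(x<95),1)
fit((abs(x-105)<8)&(abs(y)<54),0)
for n,b in brass(t,(340,165,110,90)): print(n,b,"z12",((onz(t,b,12)[:2]-o)@R).round(1),"z45",((onz(t,b,45)[:2]-o)@R).round(1))
st=ctrl.read_state(); print(st["eef_pos"],st["force"],st["width"],st["gripper_force"])
E
```

```text
83 83 slope deg -0.15 at0 -68.72
141 137 slope deg 0.32 at0 55.85
141 141 slope deg 0.44 at0 -55.42
27 7 slope deg 1.85 at0 100.71
22 [388.13636364 197.22727273] z12 [55.8 18.9] z45 [49.1 24.1]
6 [373.83333333 205.66666667] z12 [20.5 49.8] z45 [14.8 54.1]
[500.47614102 241.63658113 172.98826938] [-0.23816266  0.07600533 -4.86660458] 18.5494706510956 59.25160825252533
```

Request:
{"method": "carry_out", "body": {
  "moves": [
    {"tx": 0.0, "ty": 0.0, "tz": 0.0, "twist": 0.04, "fingers": 0.0},
    {"tx": 0.0, "ty": 0.0, "tz": 0.0, "twist": 0.05, "fingers": 0.0},
    {"tx": 0.0, "ty": 0.0, "tz": 0.0, "twist": 0.05, "fingers": 0.0},
    {"tx": 0.0, "ty": 0.0, "tz": 0.0, "twist": 0.05, "fingers": 0.0},
    {"tx": 0.0, "ty": 0.0, "tz": 0.0, "twist": 0.046, "fingers": 0.0},
    {"tx": 0.0, "ty": 0.0, "tz": 0.0, "twist": 0.0, "fingers": 0.0},
    {"tx": 0.0, "ty": 0.0, "tz": 0.0, "twist": 0.0, "fingers": 0.0}
  ]
}}

```text
clock: 9.15
eef_pos: [500.4, 242.0, 172.9]
tool_rot: [-3.14, 0.001, 1.285]
force: [-0.8, 0.2, -4.5]
width: 18.7
gripper_force: 59.3
```

Request:
{"method": "carry_out", "body": {
  "moves": [
    {"tx": -0.07, "ty": 0.024, "tz": 0.0, "twist": 0.0, "fingers": 0.0},
    {"tx": -0.12, "ty": 0.041, "tz": 0.0, "twist": 0.0, "fingers": 0.0},
    {"tx": -0.15, "ty": 0.052, "tz": 0.0, "twist": 0.0, "fingers": 0.0},
    {"tx": -0.15, "ty": 0.052, "tz": 0.0, "twist": 0.0, "fingers": 0.0},
    {"tx": -0.15, "ty": 0.052, "tz": 0.0, "twist": 0.0, "fingers": 0.0},
    {"tx": -0.15, "ty": 0.052, "tz": 0.0, "twist": 0.0, "fingers": 0.0},
    {"tx": -0.15, "ty": 0.052, "tz": 0.0, "twist": 0.0, "fingers": 0.0},
    {"tx": -0.15, "ty": 0.052, "tz": 0.0, "twist": 0.0, "fingers": 0.0},
    {"tx": -0.15, "ty": 0.052, "tz": 0.0, "twist": 0.0, "fingers": 0.0},
    {"tx": -0.15, "ty": 0.05, "tz": 0.0, "twist": 0.0, "fingers": 0.0},
    {"tx": -0.1, "ty": 0.034, "tz": 0.0, "twist": 0.0, "fingers": 0.0},
    {"tx": -0.04, "ty": 0.014, "tz": 0.0, "twist": 0.0, "fingers": 0.0}
  ]
}}

```text
clock: 10.65
eef_pos: [521.2, -245.6, 173.2]
tool_rot: [-3.141, 0.001, 1.28]
force: [-0.3, 1.0, -4.5]
width: 18.9
gripper_force: 59.2
```

Request:
{"method": "carry_out", "body": {
  "moves": [
    {"tx": 0.0, "ty": 0.0, "tz": 0.0, "twist": 0.0, "fingers": 0.0},
    {"tx": 0.0, "ty": 0.0, "tz": 0.0, "twist": 0.0, "fingers": 0.0}
  ]
}}

```text
clock: 10.9
eef_pos: [522.2, -240.5, 173.6]
tool_rot: [-3.141, -0.002, 1.285]
force: [0.0, 0.7, -4.6]
width: 18.2
gripper_force: 59.2
```

```bash
python3 - <<'E'
from m import *
st=[ctrl.read_state()]
t=eyes.get_image("top"); s=eyes.get_image("scene"); st.append(ctrl.read_state())
for q in st: print(q["eef_pos"].round(1),q["tool_rot"].round(3),q["force"].round(1))
o=np.array([537.9,-248.2]); a=np.radians(-16.6); X=np.array([np.cos(a),np.sin(a),0]);Y=np.array([-np.sin(a),np.cos(a),0])
p=st[-1]["eef_pos"]; h=137.5
hc=np.array([p[0],p[1],0]); tip=hc+Y*67+[0,0,h+24]
print("pred thread",px(t,tip),px(s,tip))
bt=brass(t,(330,130,120,130)); bs=brass(s,(140,150,110,110))
for n,b in bt: print("t",n,b.round(1))
for n,b in bs: print("s",n,b.round(1))
for n,b in bt:
  for k,e in bs:
    P,d=tri(t,b,s,e)
    if d<8: print(b.round(),e.round(),P.round(1),round(d,1))
c1=cv2.resize(s["color"][150:270,150:250],(500,600),interpolation=cv2.INTER_CUBIC); c2=cv2.resize(t["color"][150:270,350:410],(300,600),interpolation=cv2.INTER_CUBIC)
cv2.imwrite("pics/over.png",np.hstack([c1,c2]))
E
```

```text
[ 522.2 -240.5  173.6] [-3.141e+00 -2.000e-03  1.285e+00] [ 0.   0.7 -4.6]
[ 522.3 -240.8  173.8] [-3.141e+00 -1.000e-03  1.285e+00] [-0.2 -0.1 -4.6]
pred thread [372.42630511 209.70402601] [207.54658132 181.6248172 ]
t 24 [388.3 197.3]
t 61 [371.9 208.2]
s 48 [208.7 180.4]
s 5 [194.  229.2]
[388. 197.] [194. 229.] [ 589.7 -239.    47. ] 0.2
[372. 208.] [209. 180.] [ 544.5 -174.   167.2] 0.6
```

View pics/over.png

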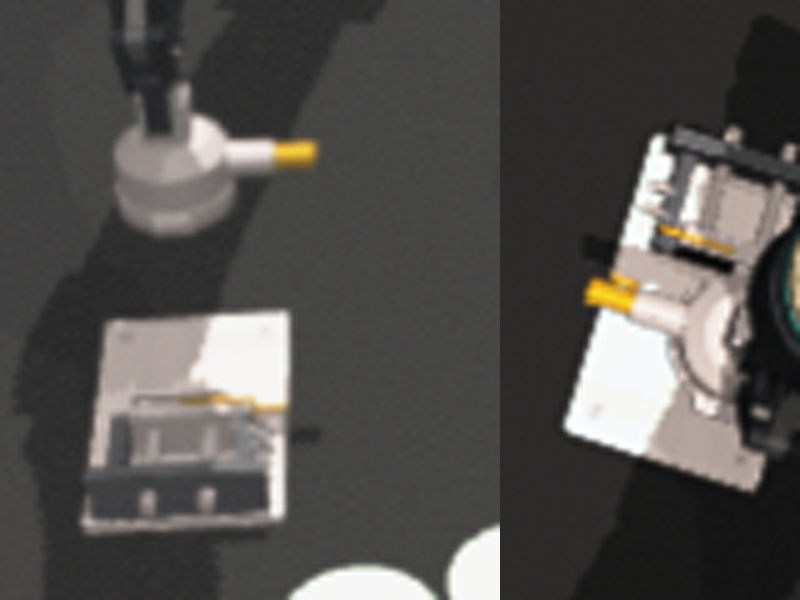

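The head hangs level, neck toward the mark side, thread at top px (372,208), scene px (209,180). It sits a few mm too far toward jig +y, so I'll correct that and lower to just above the bed.

Request:
{"method": "carry_out", "body": {
  "moves": [
    {"tx": -0.013, "ty": 0.0, "tz": 0.05, "twist": 0.0, "fingers": 0.0},
    {"tx": 0.0, "ty": 0.0, "tz": 0.1, "twist": 0.0, "fingers": 0.0},
    {"tx": 0.0, "ty": 0.0, "tz": 0.12, "twist": 0.0, "fingers": 0.0},
    {"tx": 0.0, "ty": 0.0, "tz": 0.08, "twist": 0.0, "fingers": 0.0},
    {"tx": 0.0, "ty": 0.0, "tz": 0.045, "twist": 0.0, "fingers": 0.0},
    {"tx": 0.0, "ty": 0.0, "tz": 0.02, "twist": 0.0, "fingers": 0.0},
    {"tx": 0.0, "ty": 0.0, "tz": 0.0, "twist": 0.0, "fingers": 0.0},
    {"tx": 0.0, "ty": 0.0, "tz": 0.0, "twist": 0.0, "fingers": 0.0}
  ]
}}

```text
clock: 12.0
eef_pos: [521.6, -246.9, 50.1]
tool_rot: [3.14, 0.0, 1.282]
force: [0.2, -0.5, -4.4]
width: 18.8
gripper_force: 59.2
```

```bash
cat > j.py <<'E'
from m import *
o=np.array([537.9,-248.2,0]); a=np.radians(-16.6); R=np.array([[np.cos(a),-np.sin(a),0],[np.sin(a),np.cos(a),0],[0,0,1]])
t=eyes.get_image("top"); s=eyes.get_image("scene"); st=ctrl.read_state()
print(st["eef_pos"].round(1),st["tool_rot"].round(3),st["force"].round(1),"TCP in jig",((st["eef_pos"]-o)@R).round(1))
bt=brass(t,(330,130,120,130)); bs=brass(s,(140,150,110,110))
for n,b in bt: print("t",n,b.round(1),"z12",((onz(t,b,12)-o)@R).round(1),"z32",((onz(t,b,32)-o)@R).round(1))
for n,b in bs: print("s",n,b.round(1),"z12",((onz(s,b,12)-o)@R).round(1),"z32",((onz(s,b,32)-o)@R).round(1))
for n,b in bt:
  for k,e in bs:
    P,d=tri(t,b,s,e)
    if d<5: print(b.round(),e.round(),((P-o)@R).round(1),round(d,1))
E
python3 j.py
```

```text
[ 521.5 -246.9   50.1] [3.14  0.    1.282] [-0.1 -0.6 -4.3] TCP in jig [-16.1  -3.4  50.1]
t 23 [388.3 197.3] z12 [54.1 17.9 12. ] z32 [50.1 21.1 32. ]
t 5 [374.  205.6] z12 [19.4 49.1 12. ] z32 [16.  51.7 32. ]
t 45 [366. 214.] z12 [-10.   63.4  12. ] z32 [-12.9  65.8  32. ]
s 37 [210.3 215.5] z12 [-52.2  64.9  12. ] z32 [-27.9  66.8  32. ]
s 9 [192.2 229.2] z12 [ 6.3 13.4 12. ] z32 [29.4 16.4 32. ]
[388. 197.] [192. 229.] [47.1 21.1 47. ] 4.7
[366. 214.] [210. 215.] [-14.5  67.5  43. ] 0.8
```

Request:
{"method": "carry_out", "body": {
  "moves": [
    {"tx": 0.0, "ty": 0.0, "tz": 0.01, "twist": 0.0, "fingers": 0.0},
    {"tx": 0.0, "ty": 0.0, "tz": 0.008, "twist": 0.0, "fingers": 0.0},
    {"tx": 0.0, "ty": 0.0, "tz": 0.0, "twist": 0.0, "fingers": 0.0},
    {"tx": 0.0, "ty": 0.0, "tz": 0.0, "twist": 0.0, "fingers": 0.0}
  ]
}}

```text
clock: 12.6
eef_pos: [520.9, -246.6, 43.9]
tool_rot: [3.141, 0.0, 1.282]
force: [-0.4, -0.0, -3.3]
width: 18.3
gripper_force: 59.4
```

Request:
{"method": "carry_out", "body": {
  "moves": [
    {"tx": 0.0, "ty": 0.0, "tz": 0.004, "twist": 0.0, "fingers": 0.0},
    {"tx": 0.0, "ty": 0.0, "tz": 0.0, "twist": 0.0, "fingers": 0.0},
    {"tx": 0.0, "ty": 0.0, "tz": 0.0, "twist": 0.0, "fingers": 0.0}
  ]
}}

```text
clock: 12.98
eef_pos: [520.9, -246.7, 43.8]
tool_rot: [3.141, 0.0, 1.282]
force: [-3.3, 0.6, 7.1]
width: 18.6
gripper_force: 60.8
```

Request:
{"method": "carry_out", "body": {
  "moves": [
    {"tx": 0.0, "ty": 0.0, "tz": -0.002, "twist": 0.0, "fingers": 0.0},
    {"tx": 0.0, "ty": 0.01, "tz": 0.0, "twist": 0.0, "fingers": 0.0},
    {"tx": 0.0, "ty": 0.015, "tz": 0.0, "twist": 0.0, "fingers": 0.0},
    {"tx": 0.0, "ty": 0.015, "tz": 0.0, "twist": 0.0, "fingers": 0.0},
    {"tx": 0.0, "ty": 0.0, "tz": 0.0, "twist": 0.0, "fingers": 0.0},
    {"tx": 0.0, "ty": 0.0, "tz": 0.0, "twist": 0.0, "fingers": 0.0}
  ]
}}

```text
clock: 13.72
eef_pos: [530.1, -249.4, 43.9]
tool_rot: [-3.137, 0.001, 1.282]
force: [-7.4, 2.1, 11.1]
width: 18.4
gripper_force: 61.3
```

```bash
python3 j.py
```

```text
[ 530.  -249.5   43.9] [-3.137e+00  1.000e-03  1.282e+00] [-6.6  2.1 10.2] TCP in jig [-7.2 -3.4 43.9]
t 24 [388.3 197.3] z12 [54. 18. 12.] z32 [50.  21.1 32. ]
t 5 [374.  205.6] z12 [19.4 49.1 12. ] z32 [16.  51.7 32. ]
t 44 [366.5 211.3] z12 [-2.4 64.1 12. ] z32 [-5.5 66.5 32. ]
s 37 [210.4 219. ] z12 [-35.8  65.5  12. ] z32 [-11.8  67.5  32. ]
s 14 [192.8 229.3] z12 [ 6.7 15.  12. ] z32 [29.8 18.1 32. ]
[388. 197.] [193. 229.] [47.1 21.9 46.8] 3.1
[367. 211.] [210. 219.] [-6.2 67.5 36.7] 0.8
```

Request:
{"method": "carry_out", "body": {
  "moves": [
    {"tx": 0.0, "ty": 0.0, "tz": -0.003, "twist": 0.0, "fingers": 0.0},
    {"tx": 0.0, "ty": 0.01, "tz": 0.0, "twist": 0.0, "fingers": 0.0},
    {"tx": 0.0, "ty": 0.01, "tz": 0.0, "twist": 0.0, "fingers": 0.0},
    {"tx": 0.0, "ty": 0.0, "tz": 0.0, "twist": 0.0, "fingers": 0.0},
    {"tx": 0.0, "ty": 0.0, "tz": 0.0, "twist": 0.0, "fingers": 0.0}
  ]
}}

```text
clock: 14.45
eef_pos: [538.6, -251.8, 43.9]
tool_rot: [3.141, -0.0, 1.282]
force: [0.3, 0.3, -4.8]
width: 18.9
gripper_force: 59.4
```

```bash
python3 j.py
```

```text
[ 538.5 -251.8   43.9] [ 3.141 -0.     1.282] [-0.4  0.1 -3.6] TCP in jig [ 1.5 -3.2 43.9]
t 22 [387.1 196.6] z12 [55.  21.7 12. ] z32 [50.9 24.8 32. ]
t 55 [368.6 207.8] z12 [ 8.9 61.5 12. ] z32 [ 5.7 64.  32. ]
s 38 [210.5 221. ] z12 [-26.5  66.   12. ] z32 [-2.7 67.9 32. ]
s 26 [196.  229.9] z12 [10.2 24.5 12. ] z32 [33.2 27.3 32. ]
[387. 197.] [196. 230.] [48.3 28.  45.2] 2.3
[369. 208.] [210. 221.] [ 4.6 66.6 38.4] 3.7
```

Request:
{"method": "carry_out", "body": {
  "moves": [
    {"tx": 0.0, "ty": 0.01, "tz": 0.001, "twist": 0.0, "fingers": 0.0},
    {"tx": 0.0, "ty": 0.01, "tz": 0.0, "twist": 0.0, "fingers": 0.0},
    {"tx": 0.0, "ty": 0.01, "tz": 0.0, "twist": 0.0, "fingers": 0.0},
    {"tx": 0.0, "ty": 0.01, "tz": 0.0, "twist": 0.0, "fingers": 0.0},
    {"tx": 0.0, "ty": 0.0, "tz": 0.0, "twist": 0.0, "fingers": 0.0},
    {"tx": 0.0, "ty": 0.0, "tz": 0.0, "twist": 0.0, "fingers": 0.0}
  ]
}}

```text
clock: 15.3
eef_pos: [545.3, -253.9, 44.1]
tool_rot: [-3.133, 0.001, 1.282]
force: [-9.7, 4.2, 8.8]
width: 18.5
gripper_force: 61.1
```

```bash
python3 j.py
```

```text
[ 545.3 -253.9   44.1] [-3.133e+00  1.000e-03  1.282e+00] [-10.5   2.8   9.4] TCP in jig [ 8.7 -3.3 44.1]
t 21 [387.6 194.3] z12 [61.6 22.3 12. ] z32 [57.5 25.4 32. ]
t 47 [368.3 205.8] z12 [13.9 64.1 12. ] z32 [10.6 66.5 32. ]
s 39 [210.5 222.4] z12 [-19.9  65.9  12. ] z32 [ 3.7 67.9 32. ]
s 16 [194.1 231.1] z12 [15.1 19.1 12. ] z32 [38. 22. 32.]
[388. 194.] [194. 231.] [54.6 25.9 46.2] 3.5
[368. 206.] [210. 222.] [ 9.7 67.7 37.1] 1.2
```

Request:
{"method": "carry_out", "body": {
  "moves": [
    {"tx": 0.0, "ty": 0.01, "tz": -0.0015, "twist": 0.0, "fingers": 0.0},
    {"tx": 0.0, "ty": 0.01, "tz": 0.0, "twist": 0.0, "fingers": 0.0},
    {"tx": 0.0, "ty": 0.007, "tz": 0.0, "twist": 0.0, "fingers": 0.0},
    {"tx": 0.0, "ty": 0.0, "tz": 0.0, "twist": 0.0, "fingers": 0.0},
    {"tx": 0.0, "ty": 0.0, "tz": 0.0, "twist": 0.0, "fingers": 0.0},
    {"tx": 0.0, "ty": 0.0, "tz": 0.0, "twist": 0.0, "fingers": 0.0}
  ]
}}

```text
clock: 16.15
eef_pos: [550.6, -255.5, 44.3]
tool_rot: [-3.128, 0.001, 1.282]
force: [-13.3, 4.5, 12.4]
width: 18.6
gripper_force: 61.4
```

```bash
python3 j.py
```

```text
[ 550.6 -255.5   44.3] [-3.128e+00  1.000e-03  1.282e+00] [-13.2   4.1  11.7] TCP in jig [14.3 -3.4 44.3]
t 22 [388.4 192.5] z12 [67.  21.6 12. ] z32 [62.8 24.7 32. ]
t 46 [368.9 204. ] z12 [19.4 63.9 12. ] z32 [15.9 66.3 32. ]
s 39 [210.3 223.9] z12 [-13.3  65.7  12. ] z32 [10.2 67.6 32. ]
s 22 [193.7 232.5] z12 [21.2 18.2 12. ] z32 [43.9 21.2 32. ]
[388. 193.] [194. 233.] [59.9 25.  45.8] 3.6
[369. 204.] [210. 224.] [15.2 67.4 36.3] 1.2
```

Request:
{"method": "carry_out", "body": {
  "moves": [
    {"tx": 0.0, "ty": 0.0, "tz": -0.003, "twist": 0.0, "fingers": 0.0},
    {"tx": 0.0, "ty": 0.005, "tz": 0.0, "twist": 0.0, "fingers": 0.0},
    {"tx": 0.0, "ty": 0.0, "tz": 0.0, "twist": 0.0, "fingers": 0.0},
    {"tx": 0.0, "ty": 0.0, "tz": 0.0, "twist": 0.0, "fingers": 0.0},
    {"tx": 0.0, "ty": 0.0, "tz": 0.0, "twist": 0.0, "fingers": 0.0}
  ]
}}

```text
clock: 16.88
eef_pos: [552.0, -255.9, 44.4]
tool_rot: [-3.127, 0.0, 1.282]
force: [-11.8, 4.2, 6.5]
width: 18.8
gripper_force: 60.8
```

```bash
python3 j.py
```

```text
[ 552.  -255.9   44.4] [-3.127  0.     1.282] [-12.4   4.5   6.2] TCP in jig [15.7 -3.4 44.4]
t 21 [388.2 191.9] z12 [68.6 22.5 12. ] z32 [64.4 25.6 32. ]
t 42 [368.9 203.4] z12 [20.9 64.3 12. ] z32 [17.4 66.7 32. ]
s 39 [210.2 224. ] z12 [-12.9  65.2  12. ] z32 [10.6 67.2 32. ]
s 20 [194.  232.8] z12 [22.1 19.2 12. ] z32 [44.9 22.1 32. ]
[388. 192.] [194. 233.] [61.4 26.  46.2] 3.5
[369. 203.] [210. 224.] [16.5 67.5 37.1] 0.4
```

Request:
{"method": "carry_out", "body": {
  "moves": [
    {"tx": 0.0, "ty": 0.004, "tz": -0.0015, "twist": 0.0, "fingers": 0.0},
    {"tx": 0.0, "ty": 0.003, "tz": 0.0, "twist": 0.0, "fingers": 0.0},
    {"tx": 0.0, "ty": 0.0, "tz": 0.0, "twist": 0.0, "fingers": 0.0},
    {"tx": 0.0, "ty": 0.0, "tz": 0.0, "twist": 0.0, "fingers": 0.0},
    {"tx": 0.0, "ty": 0.0, "tz": 0.0, "twist": 0.0, "fingers": 0.0}
  ]
}}

```text
clock: 17.6
eef_pos: [553.6, -256.4, 44.5]
tool_rot: [-3.126, 0.0, 1.282]
force: [-10.8, 3.8, 4.7]
width: 18.6
gripper_force: 60.6
```

```bash
cat >> j.py <<'E'
c1=cv2.resize(s["color"][195:255,150:230],(400,300),interpolation=cv2.INTER_CUBIC); c2=cv2.resize(t["color"][165:225,350:430],(800,600),interpolation=cv2.INTER_CUBIC)
c2[300:,400:]=c1
import sys; cv2.imwrite(f"pics/{sys.argv[1]}.png",c2)
E
python3 j.py press
```

```text
[ 553.5 -256.4   44.4] [-3.126  0.     1.282] [-12.9   4.5   4.9] TCP in jig [17.3 -3.4 44.4]
t 20 [388.6 191.4] z12 [70.1 22.  12. ] z32 [65.9 25.1 32. ]
t 43 [369.  202.9] z12 [22.4 64.5 12. ] z32 [18.9 66.8 32. ]
s 39 [210.3 224.3] z12 [-11.6  65.5  12. ] z32 [11.9 67.4 32. ]
s 14 [192.5 233. ] z12 [22.9 14.9 12. ] z32 [45.6 17.9 32. ]
[369. 203.] [210. 224.] [18.  67.7 37.2] 0.4
```

View pics/press.png

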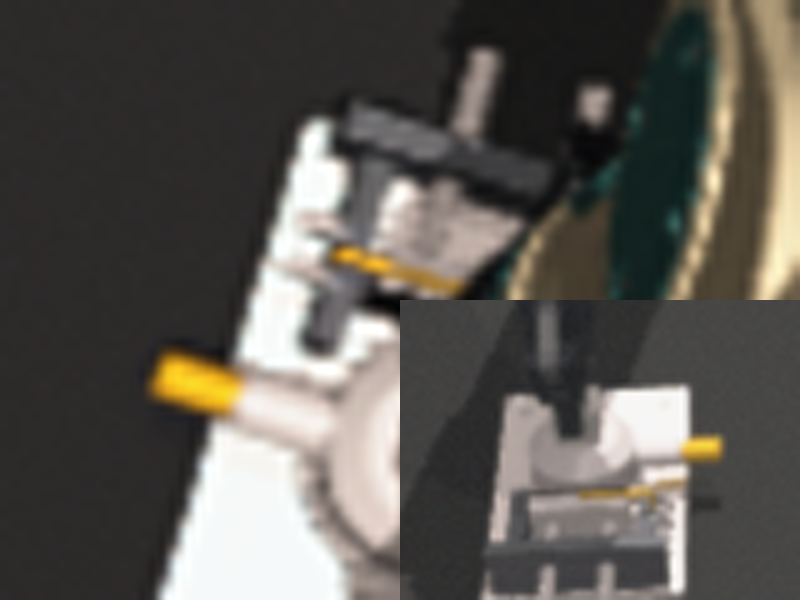

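The pointer tip (335,255) lies about midway between the fins at (325,222) and (297,263). It has moved about 16 mm, the neck is square above the mark, and the stop's middle is met. I'll hold to check it is steady.

Request:
{"method": "carry_out", "body": {
  "moves": [
    {"tx": 0.0, "ty": 0.001, "tz": 0.0, "twist": 0.0, "fingers": 0.0},
    {"tx": 0.0, "ty": 0.0, "tz": 0.0, "twist": 0.0, "fingers": 0.0},
    {"tx": 0.0, "ty": 0.0, "tz": 0.0, "twist": 0.0, "fingers": 0.0},
    {"tx": 0.0, "ty": 0.0, "tz": 0.0, "twist": 0.0, "fingers": 0.0},
    {"tx": 0.0, "ty": 0.0, "tz": 0.0, "twist": 0.0, "fingers": 0.0},
    {"tx": 0.0, "ty": 0.0, "tz": 0.0, "twist": 0.0, "fingers": 0.0},
    {"tx": 0.0, "ty": 0.0, "tz": 0.0, "twist": 0.0, "fingers": 0.0},
    {"tx": 0.0, "ty": 0.0, "tz": 0.0, "twist": 0.0, "fingers": 0.0}
  ]
}}

```text
clock: 18.7
eef_pos: [553.6, -256.4, 44.5]
tool_rot: [-3.126, 0.0, 1.282]
force: [-12.6, 4.9, 5.5]
width: 18.3
gripper_force: 60.7
```

```bash
python3 j.py last | head -3; python3 -c "
from cell import job; print(job.finish_job())"
```

```text
[ 553.6 -256.4   44.5] [-3.126e+00  1.000e-03  1.282e+00] [-12.1   4.1   6.2] TCP in jig [17.3 -3.4 44.5]
t 21 [388.9 191.6] z12 [70.1 21.1 12. ] z32 [65.8 24.2 32. ]
t 43 [369.  202.9] z12 [22.4 64.5 12. ] z32 [18.9 66.8 32. ]
the job is handed in; nothing more can be done
None
```

Handed in at about 19 s, verdict not shown: the head is still gripped, pressing the middle of the stop back about 16–17 mm (roughly 10 N, pointer about midway between the fins), neck square over the mark; it leans about 0.9° under the push, so it is not perfectly flat on the bed.

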